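Brush out an engine barrel, then hold the reading lens over its bore

ROBOT

A 6-joint arm with a two-finger parallel gripper is mounted at the origin on the work surface. World frame = base frame: x ahead of the robot, y to its left, z up, the work surface at z = 0. Lengths are in m, angles in rad, forces in N, time in s.
With the tool pointing down it reaches from about 0.325 to 0.775 m from the base axis. Payload 5.5 kg.
Tool frame: the origin (TCP) lies at the very end of the fingers, on their centre line; the grasp point (between the pads) lies 19 mm behind it; z points along the fingers, y is the direction in which the jaws open and shut (so a half turn about z gives the same grasp; the last joint's range is limited). The gripper opens to 88 mm and grips with 3 to 60 N. Pads are 20 mm wide; open, the fingers measure 115 mm over their backs; the gripper's body (75 mm by 178 mm) begins 61 mm behind the grasp point.
Start: joints at [-1.272, 0.091, 1.231, -0, 1.82, -0.057], TCP at [0.209, -0.562, 0.223] pointing down, gripper open.
Joint ranges: [-2.87, 2.87], [-0.86, 2.18], [0.17, 2.46], [-1.51, 4.65], [0.06, 2.69], [-2.65, 2.65]. Speed limits (rad/s): [2.57, 2.57, 3.01, 3.14, 3.14, 3.14].

INTERFACE

Orientations are given as a unit quaternion [w, x, y, z].
In Python, from bench import manip gives the robot as it stands.
- The arm moves only by the shell command python3 -m crank 'ROWS' [FORCE]. ROWS is JSON, a list of rows, each a list of 7 numbers: the turn, a rotation vector about the tool's x, y, z in rad, then the shift along the tool's x, y, z in m, then the opening in per cent of the stroke, from 0 (shut) to 100 (fully open). In form: [[wx, wy, wz, tx, ty, tz, claw], ...]. A call has 1 to 12 rows; each row is the pose to reach, as a shift and turn from the pose commanded when the call began, along the tool's axes at that moment; what a row does not reach only later rows make up. A row lasts 1/8 s, in which the tool goes at most 62.5 mm and 10.7 degrees, less where a joint would pass 70% of its speed; a pose out of reach is approached as far as the arm can. A call with a gripper value outside its range is refused whole. The fingers move at their own pace and stop on an object; FORCE is the grip in N (left out, the last holds). Time passes only in rows, so rows that repeat a pose let the fingers close. It gives the time, the measured TCP pose, the force and the opening at its end, in the units of the state.
- manip.read_state(): the state, without advancing time (a new reading comes with each control period).
- manip.snapshot(name): name is "scene" or "top"; returns (picture, depth): 384x512x3 uint8, blue, green, red; 384x512 float32, m along the optical axis (not along the pixel's ray), 0 where there is no reading.
- manip.camera_params(name): a dict with "intrinsics" (3x3 intrinsics, pixels), "extrinsics" (4x4, takes a point from camera to world coordinates). Camera axes: x right, y up, looking along -z (the intrinsics and any distortion apply to the point x, -y, -z); pixel columns grow to the right and rows downward; lengths in m; the calibration is good to about 2 mm. A picture is of the moment at which its call begins. camera_params takes no time and is no camera call.
- manip.finish_job(): hands the job in, once; it reports no verdict.
The state is a dict: "t": time; "qpos": joint angles; "joint_vel": joint speeds; "joint_torque": joint torques, N m; "tool_pos": TCP position; "tcp_rot": TCP orientation; "force": force on the tool from outside, world axes, zero at the start; "wrist_torque": the same for the moment, N m; "finger_gap": finger opening in m.
Only numpy, scipy, OpenCV 4.12 (cv2) and the standard library are available. Lean on these libraries where they do the work, as an engineer would, in place of code of your own. Each camera call takes 0.05 s, during which the arm holds its last target. There are 200 camera calls.

TASK

Clean the bore of the small engine barrel on the bench with the bore brush: two full strokes, each from above right down to the bench and back up to the mouth, then hang the brush back in the hole of the rack it came from and let go of it. Then pick up the reading lens and hold it level, centred over the bore, with its glass at the height of the scriber tip of the height gauge beside the barrel, which marks the sharp focus; finish while still holding the lens steady there, resting on and touching nothing but the gripper. Do not shift or tip the barrel, and leave the gauge, its scriber setting and the other things on the bench as they are.

Things in the scene. Friction and masses are not known exactly. Their poses are not given: they have to be found in the camera images.
- barrel: The part to clean and inspect: loose engine cylinder barrel of bare aluminium, 0.45 kg, standing on its 70 x 70 mm base flange (9 mm thick), 70 mm high, with six round cooling fins 69 mm across; open bore 34 mm in diameter with dark steel liner, straight down to the bench. Small exhaust port on its +y side to 42 mm from the axis. Origin on the bore axis at the underside, z up.
- brush: Bore brush hanging bristles down in an end hole of the rack. 172 mm long, 60 g. Origin at the bristle tip, z along its axis to the handle. 0-49 mm grey round bristle head, 33 mm across, soft (no resistance) on a stiff 16 mm core with tapered tip; to 90 mm wire stem; 90-96 mm flat collar 36 mm across, resting on the rack board; 96-172 mm slim wooden handle 20 mm across (the scraper's is a short fat knob).
- brush_grip (a point): Point on the axis of the brush handle, 135 mm above the bristle tip, a good place to grip; the gripper comes from above.
- rack: Fixed wooden tool rack: drilled board 64 mm (x) by 180 mm (y), 15 mm thick, its top 115 mm above the bench, on two end cheeks. Three through holes 26 mm in diameter on its y axis at y = -60, 0 and +60 mm; the brush hangs in one end hole, a scraper in the other, the middle one is empty. Origin at bench level under the middle hole.
- loupe: Reading lens lying flat on the bench, 189 mm long, 110 g. Round glass in a steel ring 68 mm across and 10 mm thick, on a straight black handle of square section 18 x 18 mm with flat sides. Origin at bench level under the handle's front end; x along the handle towards the lens, z up: square to the glass. Handle (18 x 18 mm) from x = -95 to +5 mm, steel ferrule to +16 mm, ring from +26 to +94 mm.
- lens (a point): Centre of the glass of the reading lens, 60 mm ahead (x) of the loupe origin and 5 mm above the underside of its ring.
- loupe_grip (a point): Point in the middle of the lens handle's section, 30 mm behind (-x) the loupe origin, 9 mm above the underside: a good place to grip, fingers closing across the handle (along the loupe's y).
- gauge: Height gauge, heavy and fixed: steel base 90 x 62 x 30 mm, upright beam to 285 mm, a grey digital slider on the beam with a horizontal scriber arm. The scriber points along the gauge's -x, towards the barrel; the gauge stands on the side of the barrel away from the robot, about 185 mm from the bore axis to its origin (base centre, bench level).
- scriber_tip (a point): Point of the scriber, 110 mm along -x from the gauge origin and about 75 mm from the bore axis; its height (110 to 155 mm above the bench) marks where the glass of the reading lens has to be held. The slider stays where it is set unless pushed.
- scraper: Bystander: scraper with a flat steel blade and a short fat wooden knob (132 mm long), hanging by its collar in the other end hole of the rack. Origin at the blade tip's level, 90 mm below the collar's underside, z up.
- piston: Bystander: bare aluminium piston, 33 mm across, 37 mm high, standing between robot and barrel. Origin at its underside.
- tin: Bystander: round tin with a yellow band, 74 mm across, 85 mm high, at the back of the bench. Origin at its underside.
- glue: Bystander: white glue bottle, 60 mm across, 150 mm high, at the back of the bench. Origin at its underside.
Mind the look-alikes: they are no part of the job. Leave any orange look-alike of the brush alone. Leave any green or purple look-alike of the loupe alone.

How it is judged:
By the outcome, as a careful person would: the job done as asked, in the order asked, and still so for the second after the job is handed in, while the arm keeps its last pose, push and grip.
It also fails if it takes over 61 s, if anything falls off the work surface, if the arm or the gripper's body presses on something with over 40 N, if the wrist force passes 120 N, or if a joint passes its speed limit or range.

## Working session

There is one attempt and no reset: what is moved stays moved. The work goes in short steps, Python scripts to look and compute and a shell command to move; the robot and the scene stay as the last step left them, time stands still between calls to the robot, and variables do not carry over. Pictures are saved under pics/ and viewed, about 8 in all and at most 12, crops included, and the job is handed in when it is done.

```bash
mkdir -p pics; ls; python3 - <<'E'
from bench import manip
import cv2, numpy as np
s=manip.read_state(); print(s)
for n in("scene","top"):
    p,d=manip.snapshot(n); cv2.imwrite(f"pics/{n}0.png",p); np.save(f"pics/{n}0.npy",d)
    print(n,manip.camera_params(n))
E
```

```text
pics
{'t': 0.0, 'qpos': array([-1.27167382e+00,  9.18076537e-02,  1.23183261e+00,  7.28489147e-06,
        1.81975834e+00, -5.66905406e-02]), 'joint_vel': array([ 5.37095632e-06, -1.77217862e-03, -9.26595371e-05, -1.17613058e-03,
       -1.02786307e-04, -1.07193662e-03]), 'joint_torque': array([-4.01858697e-04, -4.46455121e+01, -4.06447470e+01,  6.98801572e-02,
        2.92756513e-02, -1.33835392e-04]), 'tool_pos': array([ 0.20893725, -0.56215557,  0.2215676 ]), 'tcp_rot': array([-8.96774267e-04,  9.84215771e-01,  1.76970339e-01, -1.05681875e-04]), 'force': array([-0.17378622,  0.40196245,  0.79293269]), 'wrist_torque': array([0.01187739, 0.01430059, 0.00026183]), 'finger_gap': 0.08722869144447147}
scene {'intrinsics': array([[350.32224893,   0.        , 257.87142176],
       [  0.        , 350.32224893, 189.3310035 ],
       [  0.        ,   0.        ,   1.        ]]), 'extrinsics': array([[-0.63230007, -0.41991265,  0.65105298,  1.21613643],
       [ 0.77470241, -0.33649464,  0.5353574 ,  0.47254602],
       [-0.00572751,  0.84287883,  0.53807292,  0.68004154],
       [ 0.        ,  0.        ,  0.        ,  1.        ]])}
top {'intrinsics': array([[434.15187349,   0.        , 261.30999824],
       [  0.        , 434.15187349, 195.89863121],
       [  0.        ,   0.        ,   1.        ]]), 'extrinsics': array([[ 0.02839344,  0.99331869, -0.11185617,  0.38898791],
       [-0.99957904,  0.02888218,  0.00275104, -0.07366035],
       [ 0.00596331,  0.11173097,  0.9937206 ,  1.55162636],
       [ 0.        ,  0.        ,  0.        ,  1.        ]])}
```

View pics/scene0.png

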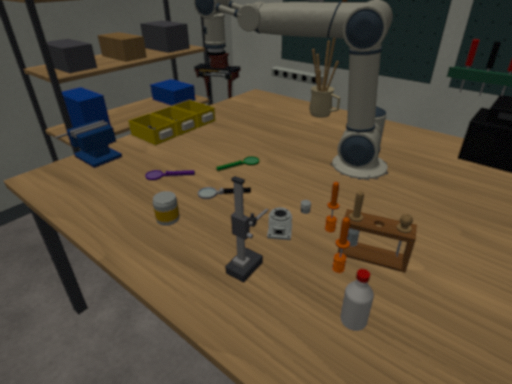

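View pics/top0.png

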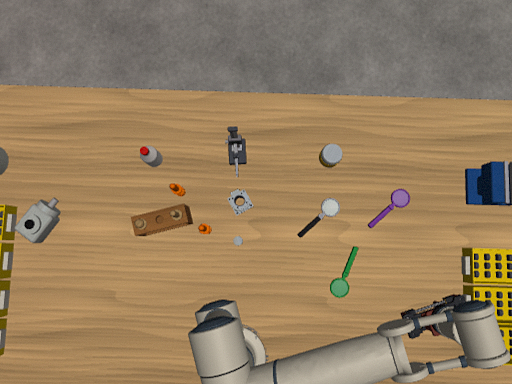

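The top view shows the barrel at (240,202), the gauge at (237,150), the rack at (161,219) and the black-handled lens at (329,208). There are green and purple look-alikes of the lens, and two orange look-alikes of the brush at (177,189) and (204,229). Brush candidates in the scene view are the slim handle in the rack at (358,205), the fat knob at (405,222) and the two orange ones. The slim wooden one in the rack fits the description. I'll check it in an enlarged crop.

```bash
cat > h.py <<'E'
import numpy as np, cv2
from bench import manip
def cam(n):
    c=manip.camera_params(n); return c["intrinsics"],c["extrinsics"]
def pt(n,u,v,d):   # pixel + depth -> world
    K,E=cam(n); x=(u-K[0,2])/K[0,0]; y=(v-K[1,2])/K[1,1]
    return E[:3,:3]@np.array([x*d,-y*d,-d])+E[:3,3]
def plane(n,u,v,z):
    o=cam(n)[1][:3,3]; r=pt(n,u,v,1.)-o; return o+r*(z-o[2])/r[2]
def cloud(n,d):
    K,E=cam(n); v,u=np.mgrid[:384,:512]
    P=np.stack([(u-K[0,2])/K[0,0]*d,-(v-K[1,2])/K[1,1]*d,-d],-1)
    return P@E[:3,:3].T+E[:3,3]
def proj(n,p):
    K,E=cam(n); q=E[:3,:3].T@(np.asarray(p)-E[:3,3]); return K[0,0]*q[0]/-q[2]+K[0,2], K[1,2]-K[1,1]*q[1]/-q[2]
E
python3 - <<'E'
import cv2,numpy as np
from h import *
s=cv2.imread("pics/scene0.png");t=cv2.imread("pics/top0.png")
a=cv2.resize(s[165:290,220:430],None,fx=3.8,fy=3.8,interpolation=cv2.INTER_CUBIC)[:, :800]
cv2.imwrite("pics/cs.png",a)
b=cv2.resize(t[120:250,120:345],None,fx=3.5,fy=3.5,interpolation=cv2.INTER_CUBIC)
cv2.imwrite("pics/ct.png",b); print(a.shape,b.shape)
T=cloud("top",np.load("pics/top0.npy"));S=cloud("scene",np.load("pics/scene0.npy"))
for n,u,v in(("barrel",232,196),("bore",240,202),("rackmid",160,219),("rackR",177,214),("rackL",143,223),("lens",329,208),("handle",308,228),("tip",237,175),("bench",270,240),("tin",331,155)):
    print(n,T[v,u].round(3))
for n,u,v in(("brush",358,200),("knob",405,220),("tip",266,212),("bench",300,280)): print("s",n,S[v,u].round(3))
E
```

```text
(475, 798, 3) (455, 788, 3)
barrel [0.552 0.022 0.075]
bore [ 0.539 -0.002  0.004]
rackmid [0.469 0.278 0.015]
rackR [0.479 0.191 0.161]
rackL [0.448 0.302 0.147]
lens [ 0.526 -0.32   0.012]
handle [ 0.452 -0.245  0.022]
tip [0.616 0.005 0.133]
bench [ 0.407 -0.113  0.   ]
tin [ 0.702 -0.313  0.087]
s brush [0.491 0.203 0.179]
s knob [0.461 0.318 0.153]
s tip [ 0.484 -0.095  0.001]
s bench [ 0.66   0.153 -0.001]
```

View pics/cs.png

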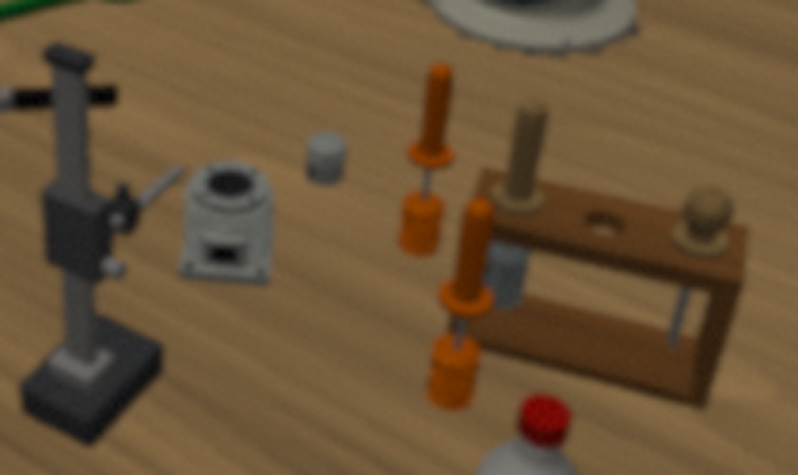

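View pics/ct.png

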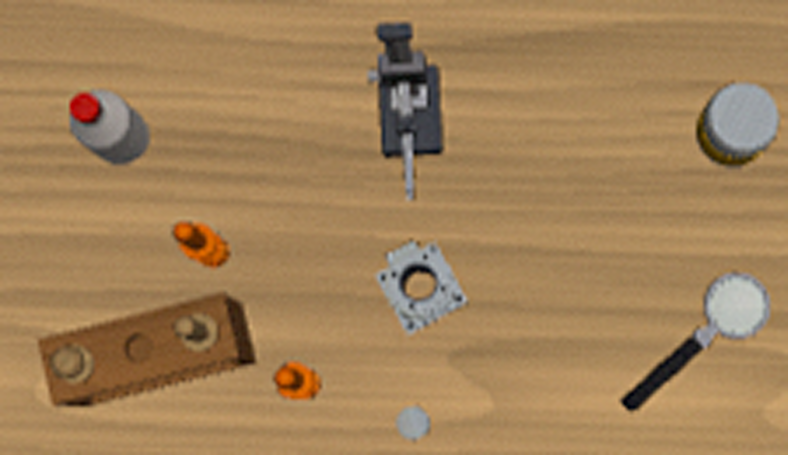

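The crops confirm it: the slim-handled brush with the grey head hangs in the rack's right-hand end (top about (177,214), scene (358,205)). The fat knob at the other end is the scraper. The orange, green and purple items are the look-alikes. Next I'll take precise measurements.

```bash
python3 - <<'E'
from h import *
ims={n:cv2.imread(f"pics/{n}0.png") for n in("top","scene")}
C={n:cloud(n,np.load(f"pics/{n}0.npy")) for n in ims}
def near(n,c,r): return np.hypot(*(C[n][...,:2]-c).transpose(2,0,1))<r
for n in ims:
    P=C[n];Z=P[...,2]
    b=near(n,(.55,.1),.3)&(abs(Z)<.006)
    print(n,"bench z",np.median(Z[b]).round(4))
    # rack board
    m=near(n,(.467,.255),.12)&(abs(Z-.115)<.005)
    r=cv2.minAreaRect(P[m][:,:2].astype(np.float32)*1000);print(" rack",m.sum(),np.round(r[0],1),np.round(r[1],1),round(r[2],1),"z",np.median(Z[m]).round(4))
    # brush handle
    m=near(n,(.487,.199),.03)&(Z>.13)
    Q=P[m];print(" handle n",m.sum(),"zmax",np.percentile(Q[:,2],97).round(4))
    for a,bb in((.13,.15),(.15,.17),(.17,.19),(.192,.21)):
        q=Q[(Q[:,2]>a)&(Q[:,2]<bb)]
        if len(q): print("   ",a,len(q),q.mean(0).round(4),q.min(0).round(3),q.max(0).round(3))
    # barrel top
    m=near(n,(.539,-.002),.055)&(abs(Z-.07)<.005)
    (c,r)=cv2.minEnclosingCircle(P[m][:,:2].astype(np.float32)*1000)
    print(" barrel top",m.sum(),np.round(c,1),round(r,1),np.median(Z[m]).round(4), P[m].mean(0).round(4))
    # scriber
    m=near(n,(.63,.005),.035)&(Z>.1)
    Q=P[m]
    if len(Q):
        Q=Q[np.argsort(Q[:,0])];v,u=np.nonzero(m);print(" scriber",len(Q),Q[:8].round(4).tolist(),"px",u.min(),u.max(),v.min(),v.max())
# bore in top image by dark liner
g=cv2.cvtColor(ims["top"],cv2.COLOR_BGR2GRAY)
print(g[190:216,226:256])
h=ims["top"].max(2)<60
v,u=np.nonzero(h[200:245,290:325]);pts=np.array([plane("top",a+290,b+200,.018)[:2] for a,b in zip(u,v)])*1000
r=cv2.minAreaRect(pts.astype(np.float32));print("loupe handle",len(u),np.round(r[0],1),np.round(r[1],1),r[2], cv2.fitLine(pts.astype(np.float32),cv2.DIST_L2,0,.01,.01).ravel())
P=C["top"];m=near("top",(.528,-.318),.05)&(P[...,2]>.005)&(P[...,2]<.03)
w=(ims["top"].min(2)>110)&near("top",(.528,-.318),.05)
print("ring",cv2.minEnclosingCircle(P[w][:,:2].astype(np.float32)*1000),w.sum())
c=cv2.findContours(w.astype(np.uint8),0,1)[0];c=max(c,key=len);e=cv2.fitEllipse(c);print(e,plane("top",*e[0],.010))
E
```

```text
top bench z 0.0004
 rack 749 [487.6 265.4] [118.4 181.4] 19.0 z 0.1154
 handle n 53 zmax 0.2
    0.13 6 [0.4783 0.1916 0.1367] [0.474 0.186 0.13 ] [0.484 0.195 0.146]
    0.15 8 [0.4792 0.1928 0.1614] [0.472 0.191 0.154] [0.488 0.196 0.168]
    0.17 11 [0.4788 0.1943 0.1827] [0.471 0.19  0.176] [0.49  0.202 0.189]
    0.192 25 [0.4819 0.1996 0.1962] [0.474 0.19  0.193] [0.489 0.207 0.201]
 barrel top 137 [542.4  -1.7] 32.2 0.0701 [ 0.5398 -0.0023  0.0702]
 scriber 34 [[0.6123, 0.0045, 0.1339], [0.6134, 0.0083, 0.1264], [0.6159, 0.0047, 0.1327], [0.6162, 0.0082, 0.1302], [0.6189, 0.0047, 0.1347], [0.6191, 0.0081, 0.1329], [0.6218, 0.0047, 0.1375], [0.6225, 0.0083, 0.1322]] px 235 237 161 176
scene bench z 0.0007
 rack 919 [495.3 267.1] [132.2 179.9] 15.9 z 0.1156
 handle n 189 zmax 0.1979
    0.13 49 [0.4868 0.2028 0.1404] [0.477 0.191 0.131] [0.491 0.21  0.15 ]
    0.15 49 [0.4868 0.203  0.1605] [0.476 0.191 0.151] [0.492 0.21  0.17 ]
    0.17 59 [0.4867 0.2033 0.1804] [0.473 0.191 0.17 ] [0.492 0.211 0.19 ]
    0.192 27 [0.4836 0.2016 0.1956] [0.475 0.193 0.192] [0.492 0.209 0.199]

[... 3184 characters left out ...]
41 144 141 143 144 142 143 140 143 155 113  73 138 136 157 125 128 143
  141 142 141 144 143 142 140 144 142 144 143 144]
 [145 145 146 142 143 147 141 143 144 146 147 146 157 135 152 142 145 145
  146 143 146 143 146 146 145 147 144 145 149 146]
 [141 142 143 140 141 144 139 141 138 146 151 154 145 138 139 140 139 140
  138 143 141 140 143 143 142 143 144 141 146 146]]
loupe handle 117 [ 457.9 -247.5] [14.9 95.4] 46.200767517089844 [   0.6910489   -0.722808   457.92804   -247.47514  ]
ring ((523.5696411132812, -317.0032043457031), 43.89350891113281) 302
((329.47198486328125, 207.8056182861328), (17.17298698425293, 22.824848175048828), 40.00243377685547) [ 0.52687504 -0.32208783  0.01      ]
```

```bash
cat >> h.py <<'E'
from scipy.spatial.transform import Rotation as Ro
def rot(s): q=s["tcp_rot"]; return Ro.from_quat([q[1],q[2],q[3],q[0]])
def go(target,yaw=None,s=None):   # print tool-frame shift (and turn) to TCP target, jaw axis (tool y) at yaw deg, tool pointing down
    s=s or manip.read_state(); R=rot(s); d=R.inv().apply(np.array(target)-s["tool_pos"])
    w=np.zeros(3)
    if yaw is not None:
        y=np.radians(yaw); Y=np.array([np.cos(y),np.sin(y),0]); Z=np.array([0,0,-1.]); X=np.cross(Y,Z)
        w=(R.inv()*Ro.from_matrix(np.c_[X,Y,Z])).as_rotvec()
    print("t",round(s["t"],2),"tcp",s["tool_pos"].round(4),"gap",round(s["finger_gap"],4),"F",s["force"].round(1),"-> turn",w.round(4),"shift",d.round(4))
E
python3 - <<'E'
from h import *
ims={n:cv2.imread(f"pics/{n}0.png") for n in("top","scene")}
C={n:cloud(n,np.load(f"pics/{n}0.npy")) for n in ims}
def rim(n,u,v,w,thr):
    k=8;g=cv2.cvtColor(ims[n],cv2.COLOR_BGR2GRAY)[v-w:v+w,u-w:u+w]
    G=cv2.resize(g,None,fx=k,fy=k,interpolation=cv2.INTER_CUBIC)
    m=(G<thr).astype(np.uint8);cs=cv2.findContours(m,0,1)[0]
    c=max(cs,key=cv2.contourArea);h=cv2.convexHull(c)
    P=np.array([plane(n,(a+.5)/k-.5+u-w,(b+.5)/k-.5+v-w,.07)[:2]*1000 for a,b in h[:,0]])
    A=np.c_[2*P,np.ones(len(P))];x=np.linalg.lstsq(A,(P**2).sum(1),rcond=None)[0]
    print(n,"rim c",x[:2].round(1),"r",np.sqrt(x[2]+x[:2]@x[:2]).round(1),"enc",cv2.minEnclosingCircle(P.astype(np.float32)))
rim("top",239,200,9,115)
u,v=map(int,proj("scene",(.541,-.002,.07)));print(u,v);rim("scene",u,v,9,90)
# orange
for n in ims:
    h=cv2.cvtColor(ims[n],cv2.COLOR_BGR2HSV);m=cv2.inRange(h,(3,190,90),(15,255,255))
    k,l,st,ce=cv2.connectedComponentsWithStats(m)
    for i in range(1,k):
        if st[i,4]>30:
            P=C[n][l==i];P=P[P[:,2]>.002];print(n,"orange",ce[i].round(),"lo",P[P[:,2]<.04].mean(0).round(3),"hi",P[P[:,2]>P[:,2].max()-.02].mean(0).round(3),P[:,2].max().round(3))
# scriber line per view: rod pixels
g=cv2.cvtColor(ims["scene"],cv2.COLOR_BGR2GRAY);print(g[205:224,252:274])
g=cv2.cvtColor(ims["top"],cv2.COLOR_BGR2GRAY);print(g[160:182,231:243])
E
```

```text
top rim c [535.8  -0.9] r 20.9 enc ((534.8764038085938, -1.240681529045105), 22.84897232055664)
279 213
scene rim c [544.6   1.9] r 28.9 enc ((545.9015502929688, 1.0754293203353882), 31.53829574584961)
top orange [177. 189.] lo [0.563 0.201 0.026] hi [0.569 0.209 0.168] 0.176
top orange [205. 229.] lo [0.427 0.11  0.023] hi [ 0.389 -0.074  1.552] 1.552
scene orange [333. 205.] lo [nan nan nan] hi [0.445 0.115 0.101] 0.117
scene orange [330. 224.] lo [0.449 0.118 0.024] hi [1.216 0.473 0.68 ] 0.68
scene orange [345. 220.] lo [nan nan nan] hi [0.574 0.212 0.169] 0.174
scene orange [342. 243.] lo [nan nan nan] hi [1.216 0.473 0.68 ] 0.68
scene orange [339. 263.] lo [0.579 0.216 0.024] hi [1.216 0.473 0.68 ] 0.68
[[ 93  94  94  95  96  96  97  98  99 101 102 104 104 106 106 106 105 105
  104 103 104 103]
 [ 94  93  93  94  93  95  95  95  97  97  99 102 101 104 104 105 104 106
  104 104 103 103]
 [ 97  95  96  94  94  94  92  94  93  94  95  97  99 101 102 102 104 104
  106 104 103 103]
 [100 101  98  98  98  96  92  92  92  93  93  94  97 100 100  98  99  98
  102 104 105 106]
 [103 103
[... 1881 characters left out ...]
44 136 133 136]
 [125 127 129 123  95 149 142  88 131 129 128 128]
 [130 129 129 128 117 147 145 122 130 127 130 127]
 [137 138 139 138 143 146 146 126 140 136 134 135]
 [134 133 137 134 136 150 142 116 141 138 138 139]
 [135 131 134 130 129 113 121 103 136 133 133 130]
 [136 136 135 136 132 128 131 100 138 133 136 130]
 [137 140 140 138 140 157 129  97 139 137 134 137]
 [145 146 141 140 144 153 138 131 143 143 140 138]
 [147 148 146 149 148 146 150 146 150 148 144 145]
 [138 138 138 137 142 141 138 137 139 141 137 141]
 [129 135 131 133 134 134 131 135 136 131 133 133]
 [135 136 138 134 135 137 135 135 136 132 133 134]]<stdin>:20: RuntimeWarning: Mean of empty slice.
  ret = um.true_divide(
```

```bash
python3 - <<'E'
from h import *
print("bore",plane("top",239.15,200.15,.07).round(4))
ims={n:cv2.imread(f"pics/{n}0.png") for n in("top","scene")}
C={n:cloud(n,np.load(f"pics/{n}0.npy")) for n in ims}
# flange / barrel silhouette centroid in top depth, z slices
P=C["top"]
for lo,hi in((.066,.075),(.004,.016)):
    m=(np.hypot(P[...,0]-.54,P[...,1]+.002)<.06)&(P[...,2]>lo)&(P[...,2]<hi)
    q=P[m];print(lo,len(q),q.min(0).round(3),q.max(0).round(3))
def ray(n,u,v):
    o=cam(n)[1][:3,3];r=pt(n,u,v,1.)-o;return o,r/np.linalg.norm(r)
for tu,tv,su,sv in((236.6,177.2,267.6,208.6),(236.6,177.2,267,209.3),(236.6,170,262.3,214.3)):
    a,r=ray("top",tu,tv);b,q=ray("scene",su,sv)
    n=np.cross(r,q);x=np.linalg.solve(np.c_[r,-q,n],b-a)
    print("tri",(a+r*x[0]).round(4),(b+q*x[1]).round(4),"gap",x[2]*np.linalg.norm(n))
# scriber points binned along x, both clouds
for n in C:
    P=C[n];m=(P[...,0]>.605)&(P[...,0]<.66)&(abs(P[...,1]-.006)<.012)&(P[...,2]>.1)
    q=P[m];b=np.digitize(q[:,0],[.615,.625,.635,.645])
    print(n,[(len(q[b==i]),q[b==i].mean(0).round(4).tolist()) for i in range(5) if (b==i).any()])
# handle top: ellipse of top face px in top view; rack board edges fit from colour mask restricted to depth
P=C["top"];m=((abs(P[...,2]-.1155)<.0035)&(np.hypot(P[...,0]-.465,P[...,1]-.26)<.11)).astype(np.uint8)
k,l,st,ce=cv2.connectedComponentsWithStats(m);i=1+st[1:,4].argmax()
r=cv2.minAreaRect(P[l==i][:,:2].astype(np.float32)*1000);print("rack",st[i],r)
# middle hole centre in the board: pixels in rect, deeper
u,v=np.mgrid[155:167,212:226];
h=(P[212:226,153:168,2]<.105);vv,uu=np.nonzero(h);print("hole px",len(uu),uu.mean()+153,vv.mean()+212,plane("top",uu.mean()+153,vv.mean()+212,.115).round(4))
go((.481,.2005,.32),-90)
E
```

```text
bore [ 0.5389 -0.0022  0.07  ]
0.066 127 [ 0.512 -0.03   0.066] [0.568 0.026 0.075]
0.004 164 [ 0.481 -0.06   0.004] [0.597 0.055 0.015]
tri [0.6089 0.0059 0.1299] [0.6086 0.0064 0.1299] gap 0.000520014136993392
tri [0.6093 0.0061 0.1277] [0.6098 0.0053 0.1277] gap -0.0009645675810802199
tri [0.6337 0.007  0.1258] [0.6332 0.0078 0.1257] gap 0.0009495296548052465
top [(2, [0.6129, 0.0064, 0.1302]), (6, [0.619, 0.0064, 0.1334]), (6, [0.6291, 0.0068, 0.1332]), (5, [0.6384, 0.0068, 0.134]), (11, [0.653, 0.0087, 0.1326])]
scene [(3, [0.614, 0.0074, 0.1309]), (9, [0.6216, 0.0069, 0.1313]), (9, [0.6306, 0.0073, 0.1308]), (10, [0.6403, 0.0088, 0.131]), (15, [0.653, 0.0106, 0.1311])]
rack [131 203  57  32 606] ((464.9845886230469, 257.89886474609375), (64.22927856445312, 180.0145721435547), 16.371807098388672)
hole px 40 159.425 218.925 [0.4643 0.2568 0.115 ]
t 0.1 tcp [ 0.2089 -0.5622  0.2217] gap 0.0877 F [0.1 1.7 1.1] -> turn [-1.700e-03  2.000e-04  3.558e-01] shift [ 0.5207 -0.6203 -0.0973]
```

```bash
python3 -m crank '[[0,0,0,0,0,-0.06,70],[0,0,0,0,0,-0.098,70],[0,0,0.18,0.26,-0.31,-0.098,70],[0,0,0.356,0.26,-0.31,-0.098,70],[0,0,0.356,0.26,-0.31,-0.098,70],[0,0,0.356,0.26,-0.31,-0.098,70],[0,0,0.356,0.26,-0.31,-0.098,70],[0,0,0.356,0.26,-0.31,-0.098,70],[0,0,0.356,0.521,-0.62,-0.098,70],[0,0,0.356,0.521,-0.62,-0.098,70],[0,0,0.356,0.521,-0.62,-0.098,70],[0,0,0.356,0.521,-0.62,-0.098,70]]' 20; python3 -c "
from h import *
go((.4815,.2003,.23),-90); go((.4815,.2003,.141),-90)"
```

```text
t: 1.6
tool_pos: [0.4192, 0.0283, 0.3204]
tcp_rot: [0.0, 1.0, -0.0, 0.0]
force: [1.0, -0.3, 0.3]
finger_gap: 0.0613
t 1.6 tcp [0.4192 0.0283 0.3204] gap 0.0613 F [ 1.  -0.3  0.3] -> turn [ 0.0002 -0.0002 -0.0001] shift [ 0.0622 -0.172   0.0904]
t 1.6 tcp [0.4192 0.0283 0.3204] gap 0.0613 F [ 1.  -0.3  0.3] -> turn [ 0.0002 -0.0002 -0.0001] shift [ 0.0622 -0.1721  0.1794]
```

```bash
python3 -m crank '[[0,0,0,0.02,-0.057,0,60],[0,0,0,0.041,-0.114,0,60],[0,0,0,0.062,-0.172,0,60],[0,0,0,0.062,-0.172,0.05,60],[0,0,0,0.062,-0.172,0.09,60],[0,0,0,0.062,-0.172,0.09,60],[0,0,0,0.062,-0.172,0.09,60]]'; python3 -c "
from h import *
go((.4815,.2003,.141),-90)
for n in ('top','scene'):
    p,d=manip.snapshot(n);cv2.imwrite(f'pics/{n}1.png',p)
a=cv2.imread('pics/scene1.png')[100:290,260:440];b=cv2.imread('pics/top1.png')[140:260,110:260]
cv2.imwrite('pics/g1.png',np.hstack([cv2.resize(a,(426,450),interpolation=2),cv2.resize(b,(374,450),interpolation=2)]))"
```

```text
t: 2.48
tool_pos: [0.4815, 0.1982, 0.2325]
tcp_rot: [-0.0, 1.0, -0.0, 0.001]
force: [0.2, 0.7, 1.2]
finger_gap: 0.0528
t 2.48 tcp [0.4815 0.1982 0.2325] gap 0.0528 F [0.2 0.7 1.2] -> turn [-0.0007 -0.002  -0.0005] shift [-0.0001 -0.0021  0.0915]
```

View pics/g1.png

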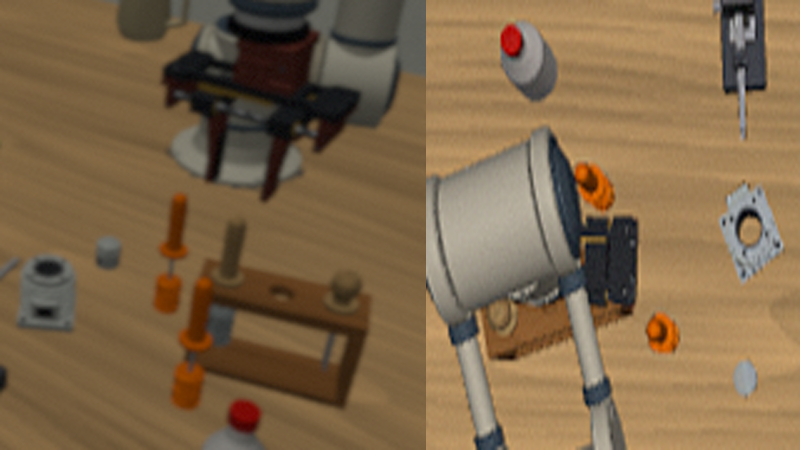

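The gripper is squarely above the slim wooden handle, with finger tips at scene-crop (215,180) and (268,195) and the handle top at (235,222). It is clear of the orange look-alikes, so I'll descend and grip.

```bash
python3 -m crank '[[0,0,0,0,-0.002,0.03,60],[0,0,0,0,-0.002,0.06,60],[0,0,0,0,-0.002,0.0915,60],[0,0,0,0,-0.002,0.0915,60],[0,0,0,0,-0.002,0.0915,0],[0,0,0,0,-0.002,0.0915,0],[0,0,0,0,-0.002,0.0915,0],[0,0,0,0,-0.002,0.0915,0],[0,0,0,0,-0.002,0.0915,0]]' 30; python3 -c "
from h import *
go((.4815,.2003,.30),-90)"
```

```text
t: 3.7
tool_pos: [0.4815, 0.2004, 0.14]
tcp_rot: [-0.0, 1.0, -0.0, 0.001]
force: [-0.6, -0.2, 4.5]
finger_gap: 0.0198
t 3.7 tcp [0.4815 0.2004 0.14  ] gap 0.0198 F [-0.6 -0.2  4.5] -> turn [-0.0006 -0.0013 -0.0002] shift [ 0.0002 -0.     -0.16  ]
```

```bash
python3 -m crank '[[0,0,0,0,0,-0.03,0],[0,0,0,0,0,-0.07,0],[0,0,0,0,0,-0.12,0],[0,0,0,0,0,-0.128,0],[0,0,0,0.014,0.05,-0.128,0],[0,0,0,0.028,0.1,-0.128,0],[0,0,0,0.042,0.15,-0.128,0],[0,0,0,0.057,0.2,-0.128,0],[0,0,0,0.0575,0.202,-0.128,0],[0,0,0,0.0575,0.202,-0.128,0],[0,0,0,0.0575,0.202,-0.128,0]]'; python3 -c "
from h import *
go((.539,-.002,.205),-90)
for n in ('top','scene'):
    p,d=manip.snapshot(n);cv2.imwrite(f'pics/{n}2.png',p);np.save(f'pics/{n}2.npy',d)
a=cv2.imread('pics/scene2.png')[100:280,200:370];b=cv2.imread('pics/top2.png')[130:250,170:310]
cv2.imwrite('pics/g2.png',np.hstack([cv2.resize(a,(400,424),interpolation=2),cv2.resize(b,(400,424),interpolation=2)]))
print([np.round(proj('scene',(.539,-.002,z)),1) for z in(.07,.145,.235,.30)])
"
```

```text
t: 5.08
tool_pos: [0.5383, -0.0006, 0.2668]
tcp_rot: [-0.0, 1.0, 0.001, -0.0]
force: [0.5, -0.4, -1.2]
finger_gap: 0.0195
t 5.08 tcp [ 0.5383 -0.0006  0.2668] gap 0.0195 F [ 0.5 -0.4 -1.2] -> turn [-0.0004  0.0005  0.0015] shift [0.0007 0.0015 0.0618]
[array([279.8, 213.4]), array([280.5, 191.8]), array([281.5, 163.5]), array([282.3, 141.2])]
```

View pics/g2.png

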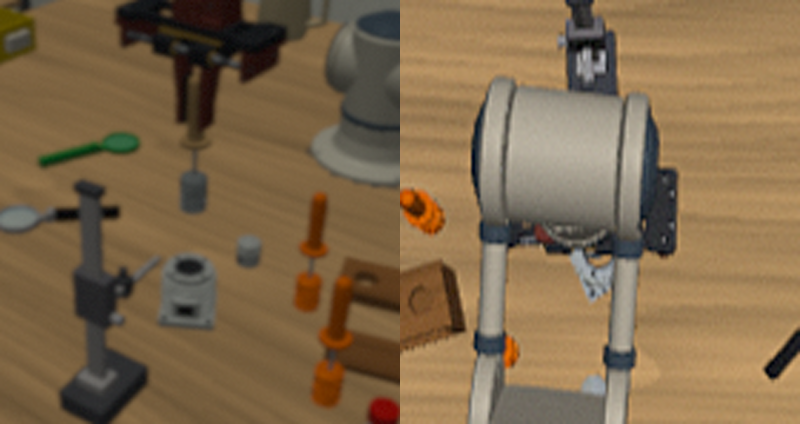

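```bash
python3 -c "
from h import *
P=cloud('top',np.load('pics/top2.npy'))
m=(P[...,2]>.2)&(P[...,0]>.53)&(abs(P[...,1])<.2)
q=P[m]
for a in np.arange(.54,.78,.02):
    k=q[(q[:,0]>=a)&(q[:,0]<a+.02)]
    if len(k): print(a.round(2),len(k),k.min(0).round(3),k.max(0).round(3))
P=cloud('scene',np.load('pics/scene2.npy'));m=(P[...,2]>.19)&(P[...,0]>.5)&(P[...,0]<.85)&(abs(P[...,1])<.12);q=P[m];
for a in np.arange(.5,.8,.02):
    k=q[(q[:,0]>=a)&(q[:,0]<a+.02)]
    if len(k): print('s',a.round(2),len(k),k.min(0).round(3),k.max(0).round(3))
"
```

```text
0.54 630 [ 0.54  -0.089  0.383] [0.56  0.067 0.667]
0.56 447 [ 0.56  -0.088  0.385] [0.58  0.063 0.661]
0.58 23 [ 0.58  -0.008  0.623] [0.587 0.054 0.642]
0.72 89 [0.725 0.001 0.201] [0.74  0.028 0.291]
0.74 1 [0.74  0.005 0.283] [0.74  0.005 0.283]
s 0.5 188 [ 0.5   -0.088  0.349] [0.52  0.087 0.62 ]
s 0.52 786 [ 0.52  -0.089  0.191] [0.54  0.088 0.623]
s 0.54 1854 [ 0.54  -0.088  0.19 ] [0.56  0.088 0.624]
s 0.56 3357 [ 0.56  -0.09   0.348] [0.58  0.087 0.625]
s 0.58 389 [ 0.58  -0.06   0.568] [0.589 0.058 0.625]
s 0.72 366 [0.725 0.003 0.19 ] [0.74  0.031 0.287]
s 0.74 8 [0.74  0.006 0.278] [0.741 0.031 0.287]
```

```bash
python3 -m crank '[[0,0,0,0.0007,0.0015,0.03,0],[0,0,0,0.0007,0.0015,0.06,0],[0,0,0,0.0007,0.0015,0.06,0],[0,0,0,0.0007,0.0015,0.085,0],[0,0,0,0.0007,0.0015,0.11,0],[0,0,0,0.0007,0.0015,0.135,0],[0,0,0,0.0007,0.0015,0.146,0],[0,0,0,0.0007,0.0015,0.146,0],[0,0,0,0.0007,0.0015,0.146,0]]'; python3 -c "
from h import *
go((.539,-.002,.1155),-90)"
```

```text
t: 6.3
tool_pos: [0.54, -0.0033, 0.1229]
tcp_rot: [0.0, 1.0, -0.0, 0.001]
force: [0.6, 0.4, -0.6]
finger_gap: 0.0199
t 6.3 tcp [ 0.54   -0.0033  0.1229] gap 0.0199 F [ 0.6  0.4 -0.6] -> turn [ 0.0001 -0.0024 -0.    ] shift [-0.001  -0.0013  0.0074]
```

```bash
python3 -m crank '[[0,0,0,-0.001,-0.001,0.004,0],[0,0,0,-0.001,-0.001,0.007,0],[0,0,0,-0.001,-0.001,0.008,0],[0,0,0,-0.001,-0.001,0.008,0]]'; python3 -c "
from h import *
go((.539,-.002,.115),-90)"
```

```text
t: 6.8
tool_pos: [0.5386, -0.0023, 0.1148]
tcp_rot: [0.0, 1.0, -0.0, 0.001]
force: [-0.8, 0.5, 6.0]
finger_gap: 0.0198
t 6.8 tcp [ 0.5386 -0.0023  0.1148] gap 0.0198 F [-0.8  0.5  6. ] -> turn [ 0.     -0.0018 -0.0002] shift [ 0.0004 -0.0003 -0.0002]
```

```bash
python3 -m crank '[[0,0,0,0,0,-0.03,0],[0,0,0,0,0,-0.06,0],[0,0,0,0,0,-0.09,0],[0,0,0,0,0,-0.09,0],[0,0,0,0,0,-0.09,0],[0,0,0,0,0,-0.06,0],[0,0,0,0,0,-0.03,0],[0,0,0,0,0,-0.01,0],[0,0,0,0,0,0,0],[0,0,0,0,0,0,0],[0,0,0,0,0,0,0]]'; python3 -m crank '[[0,0,0,0,0,-0.03,0],[0,0,0,0,0,-0.06,0],[0,0,0,0,0,-0.09,0],[0,0,0,0,0,-0.12,0],[0,0,0,0,0,-0.152,0],[0,0,0,0,0,-0.152,0],[0,0,0,0,0,-0.152,0],[0,0,0,0,0,-0.152,0]]';  python3 -c "
from h import *
go((.4815,.2003,.267),-90)
for n in ('top','scene'):
    p,d=manip.snapshot(n);cv2.imwrite(f'pics/{n}3.png',p);np.save(f'pics/{n}3.npy',d)
P=cloud('scene',d);m=(np.hypot(P[...,0]-.539,P[...,1]+.002)<.04)&(P[...,2]>.135)&(P[...,2]<.25)
q=P[m]
for a in np.arange(.14,.25,.01):
    k=q[abs(q[:,2]-a)<.005]
    if len(k): print(a.round(3),len(k),k.mean(0).round(4),k.min(0).round(3)[:2],k.max(0).round(3)[:2])
m=(np.hypot(P[...,0]-.539,P[...,1]+.002)<.055)&(abs(P[...,2]-.07)<.005);print('barrel',P[m].mean(0).round(4),m.sum())
"
```

```text
t: 8.18
tool_pos: [0.5383, -0.0023, 0.1144]
tcp_rot: [-0.0, 1.0, -0.0, 0.0]
force: [-2.4, 1.5, 6.3]
finger_gap: 0.0196
t: 9.18
tool_pos: [0.5378, -0.0023, 0.263]
tcp_rot: [-0.0, 1.0, -0.0, -0.002]
force: [0.2, -0.8, -0.5]
finger_gap: 0.0202
t 9.18 tcp [ 0.5378 -0.0023  0.263 ] gap 0.0202 F [ 0.2 -0.8 -0.5] -> turn [-0.0002  0.0032 -0.0002] shift [-0.0564 -0.2026 -0.0038]
0.15 6 [5.461e-01 4.000e-04 1.539e-01] [ 0.543 -0.012] [0.548 0.009]
0.16 36 [0.543  0.0036 0.1602] [ 0.527 -0.012] [0.551 0.013]
0.17 36 [0.543  0.0033 0.1699] [ 0.528 -0.013] [0.55  0.013]
0.18 37 [0.5427 0.0032 0.1797] [ 0.526 -0.013] [0.55  0.013]
0.19 38 [0.5438 0.002  0.1899] [ 0.517 -0.018] [0.553 0.012]
0.2 56 [ 0.5381 -0.0008  0.1979] [ 0.523 -0.019] [0.55  0.013]
0.21 7 [ 0.5368 -0.0029  0.2098] [ 0.535 -0.005] [ 0.539 -0.001]
0.22 6 [ 0.5379 -0.0023  0.2207] [ 0.537 -0.004] [0.539 0.   ]
0.23 4 [ 0.5366 -0.0035  0.2274] [ 0.536 -0.005] [ 0.537 -0.001]
0.24 35 [0.5439 0.0039 0.2429] [ 0.522 -0.018] [0.554 0.014]
barrel [ 0.5413 -0.0008  0.0699] 181
```

```bash
python3 -m crank '[[0,0,0,0,0,-0.005,0],[0,0,0,-0.014,-0.05,-0.005,0],[0,0,0,-0.028,-0.1,-0.005,0],[0,0,0,-0.042,-0.15,-0.005,0],[0,0,0,-0.056,-0.2,-0.005,0],[0,0,0,-0.0565,-0.2026,-0.005,0],[0,0,0,-0.0565,-0.2026,-0.005,0],[0,0,0,-0.0565,-0.2026,-0.005,0],[0,0,0,-0.0565,-0.2026,-0.005,0]]'; python3 -c "
from h import *
go((.4817,.2003,.145),-90)"
```

```text
t: 10.4
tool_pos: [0.4823, 0.1992, 0.2702]
tcp_rot: [0.0, 1.0, -0.001, 0.0]
force: [-0.2, 0.6, -0.8]
finger_gap: 0.0196
t 10.4 tcp [0.4823 0.1992 0.2702] gap 0.0196 F [-0.2  0.6 -0.8] -> turn [ 0.0001 -0.0001 -0.0021] shift [-0.0006 -0.0011  0.1252]
```

```bash
python3 -m crank '[[0,0,0,-0.0006,-0.001,0.02,0],[0,0,0,-0.0006,-0.001,0.045,0],[0,0,0,-0.0006,-0.001,0.07,0],[0,0,0,-0.0006,-0.001,0.095,0],[0,0,0,-0.0006,-0.001,0.115,0],[0,0,0,-0.0006,-0.001,0.125,0],[0,0,0,-0.0006,-0.001,0.125,0],[0,0,0,-0.0006,-0.001,0.125,0]]'; python3 -c "
from h import *
go((.4817,.2003,.140),-90)"
```

```text
t: 11.4
tool_pos: [0.4817, 0.2014, 0.1463]
tcp_rot: [-0.0, 1.0, -0.0, 0.001]
force: [-0.3, -0.2, -0.5]
finger_gap: 0.0195
t 11.4 tcp [0.4817 0.2014 0.1463] gap 0.0195 F [-0.3 -0.2 -0.5] -> turn [-0.0006 -0.0016 -0.0003] shift [-0.      0.0011  0.0063]
```

```bash
python3 -m crank '[[0,0,0,0,0.001,0.004,0],[0,0,0,0,0.001,0.006,0],[0,0,0,0,0.001,0.006,0],[0,0,0,0,0.001,0.006,0]]'; python3 -m crank '[[0,0,0,0,0,0,35],[0,0,0,0,0,0,55],[0,0,0,0,0,0,55],[0,0,0,0,0,0,55],[0,0,0,0,0,-0.03,55],[0,0,0,0,0,-0.08,55],[0,0,0,0,0,-0.14,55],[0,0,0,0,0,-0.16,55],[0,0,0,0,0,-0.16,55]]'; python3 -c "
from h import *
p,d=manip.snapshot('scene');cv2.imwrite('pics/scene4.png',p)
a=p[165:290,220:430];cv2.imwrite('pics/g4.png',cv2.resize(a,None,fx=3.8,fy=3.8,interpolation=2))
P=cloud('scene',d);m=(np.hypot(P[...,0]-.483,P[...,1]-.2)<.03)&(P[...,2]>.13)&(P[...,2]<.21);q=P[m]
print(np.percentile(q[:,2],97).round(4),[q[abs(q[:,2]-z)<.01].mean(0).round(4) for z in(.14,.16,.18)])
go((.4683,-.2583,.30),-136.3)
go((.4683,-.2583,.10),-136.3)
"
```

```text
t: 11.9
tool_pos: [0.4814, 0.2003, 0.1397]
tcp_rot: [-0.0, 1.0, -0.0, 0.0]
force: [-0.9, -1.5, 3.9]
finger_gap: 0.0194
t: 13.02
tool_pos: [0.4818, 0.2005, 0.3012]
tcp_rot: [-0.001, 1.0, -0.0, 0.002]
force: [0.8, -0.5, -0.6]
finger_gap: 0.0487
0.1974 [array([0.4856, 0.2013, 0.1407]), array([0.4858, 0.2018, 0.1596]), array([0.4858, 0.2013, 0.1798])]
t 13.07 tcp [0.4814 0.2004 0.2991] gap 0.0482 F [-0.2 -0.  -0.2] -> turn [-5.000e-04 -5.000e-04  8.079e-01] shift [-0.0131  0.4587 -0.0011]
t 13.07 tcp [0.4814 0.2004 0.2991] gap 0.0482 F [-0.2 -0.  -0.2] -> turn [-5.000e-04 -5.000e-04  8.079e-01] shift [-0.0132  0.4587  0.1989]
```

View pics/g4.png

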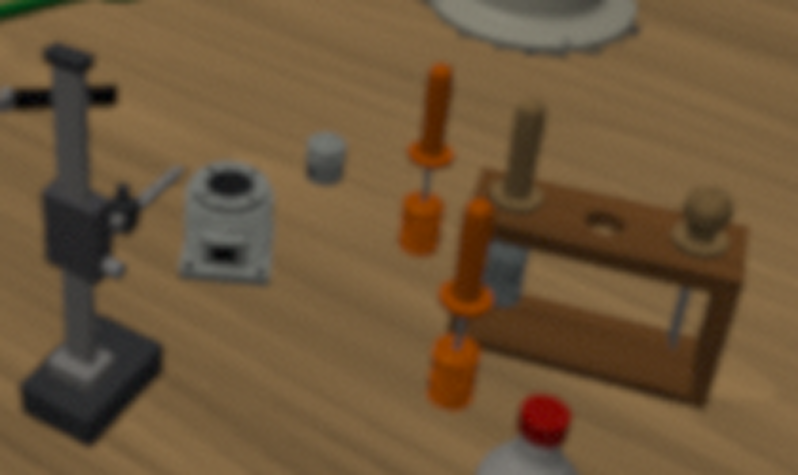

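The brush hangs in its original hole as before, with its handle top at 197 mm and its collar on the board. The loupe candidates in the top view are the black-handled one with the steel ring (329,208), the green one (340,287) and the purple one (400,198). The black-handled one fits, and the earlier crop at (735,305) confirms it. I'll move over its grip point.

```bash
python3 -m crank '[[0,0,0,-0.002,0.055,0,55],[0,0,0,-0.003,0.11,0,55],[0,0,0.16,-0.005,0.17,0,55],[0,0,0.32,-0.007,0.23,0,55],[0,0,0.48,-0.009,0.29,0,55],[0,0,0.64,-0.01,0.35,0,55],[0,0,0.808,-0.012,0.41,0,55],[0,0,0.808,-0.013,0.4587,0,55],[0,0,0.808,-0.013,0.4587,0.05,55],[0,0,0.808,-0.013,0.4587,0.11,55],[0,0,0.808,-0.013,0.4587,0.17,55],[0,0,0.808,-0.013,0.4587,0.199,55]]'; python3 -m crank '[[0,0,0,0,0,0,55],[0,0,0,0,0,0,55]]'; python3 -c "
from h import *
go((.4683,-.2583,.05),-136.3)
go((.4683,-.2583,.004),-136.3)
p,d=manip.snapshot('scene');q,_=manip.snapshot('top');cv2.imwrite('pics/top5.png',q)
a=p[120:220,150:300];b=q[170:260,270:370]
cv2.imwrite('pics/g5.png',np.hstack([cv2.resize(a,(450,300),interpolation=2),cv2.resize(b,(333,300),interpolation=2)]))
"
```

```text
t: 14.58
tool_pos: [0.4651, -0.2566, 0.0929]
tcp_rot: [-0.001, 0.919, -0.393, -0.005]
force: [0.4, -0.0, -0.3]
finger_gap: 0.048
t: 14.82
tool_pos: [0.4683, -0.2585, 0.1008]
tcp_rot: [0.0, 0.919, -0.393, 0.0]
force: [0.8, -0.4, 0.5]
finger_gap: 0.0477
t 14.82 tcp [ 0.4683 -0.2585  0.1008] gap 0.0477 F [ 0.8 -0.4  0.5] -> turn [-0.0002 -0.0006 -0.0001] shift [-0.0002 -0.0001  0.0508]
t 14.82 tcp [ 0.4683 -0.2585  0.1008] gap 0.0477 F [ 0.8 -0.4  0.5] -> turn [-0.0002 -0.0006 -0.0001] shift [-0.0002 -0.0001  0.0968]
```

View pics/g5.png

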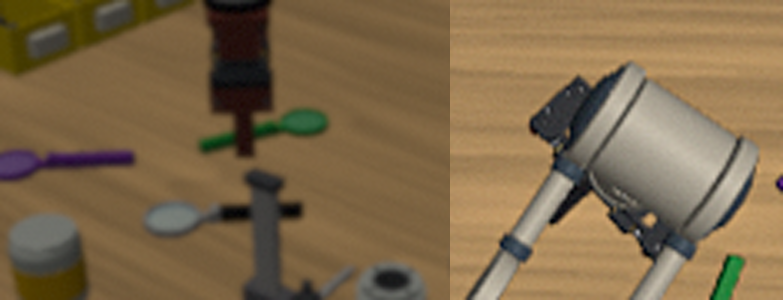

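```bash
python3 -c "
from h import *
p=cv2.imread('pics/scene0.png');m=(p.max(2)<45);v,u=np.nonzero(m[183:196,218:254]);Q=np.array([plane('scene',a+218,b+183,.012)[:2]*1000 for a,b in zip(u,v)],np.float32)
print(len(u),Q.mean(0),cv2.fitLine(Q,cv2.DIST_HUBER,0,.01,.01).ravel(),Q.min(0),Q.max(0))
q=np.load('pics/top0.npy');P=cloud('top',q);I=cv2.imread('pics/top0.png');m=(I.max(2)<60)&(np.hypot(P[...,0]-.458,P[...,1]+.2475)<.07);k=P[m];print(k.mean(0),cv2.fitLine(k[:,:2].astype(np.float32),cv2.DIST_L2,0,.01,.01).ravel())
" ; python3 -m crank '[[0,0,0,0,0,0.03,55],[0,0,0,0,0,0.06,55],[0,0,0,0,0,0.06,55],[0,0,0,0,0,0.06,55]]'
```

```text
77 [ 457.12732 -252.05013] [   0.7422437   -0.67013    459.765     -250.93956  ] [ 413.06415 -284.64597] [ 497.75195 -209.58383]
[ 0.45809288 -0.24756846  0.01803051] [ 0.69071823 -0.723124    0.45809287 -0.24756846]
t: 15.42
tool_pos: [0.4691, -0.259, 0.0423]
tcp_rot: [0.0, 0.919, -0.393, 0.001]
force: [0.2, -0.5, 0.0]
finger_gap: 0.0484
```

```bash
python3 -m crank '[[0,0,0,0,0,0.018,55],[0,0,0,0,0,0.034,55],[0,0,0,0,0,0.038,55],[0,0,0,0,0,0.038,55],[0,0,0,0,0,0.038,30],[0,0,0,0,0,0.038,10],[0,0,0,0,0,0.038,0],[0,0,0,0,0,0.038,0],[0,0,0,0,0,0.038,0],[0,0,0,0,0,0.038,0]]' 50; python3 -c "
from h import *
go((.4683,-.2583,.30),-136.3)"
```

```text
t: 16.68
tool_pos: [0.4682, -0.2585, 0.0023]
tcp_rot: [0.0, 0.919, -0.393, 0.0]
force: [-0.3, -0.2, 1.9]
finger_gap: 0.0177
t 16.68 tcp [ 0.4682 -0.2585  0.0023] gap 0.0177 F [-0.3 -0.2  1.9] -> turn [-0.     -0.0003 -0.0002] shift [ 0.000e+00 -2.000e-04 -2.977e-01]
```

```bash
python3 -m crank '[[0,0,0,0,0,-0.02,0],[0,0,0,0,0,-0.06,0],[0,0,0,0,0,-0.12,0],[0,0,0,0,0,-0.18,0],[0,0,0,0,0,-0.23,0],[0,0,0,0,0,-0.23,0],[0,0,0,0,0,-0.23,0]]'; python3 -c "
from h import *
go((.4544,-.0328,.23),-70)"
```

```text
t: 17.55
tool_pos: [0.468, -0.2583, 0.2321]
tcp_rot: [-0.0, 0.919, -0.393, -0.0]
force: [-0.4, 0.0, -1.6]
finger_gap: 0.0172
t 17.55 tcp [ 0.468  -0.2583  0.2321] gap 0.0172 F [-0.4  0.  -1.6] -> turn [-1.0000e-04  1.0000e-04 -1.1573e+00] shift [-0.1724 -0.1459  0.0022]
```

```bash
python3 -m crank '[[0,0,-0.12,-0.018,-0.015,0,0],[0,0,-0.26,-0.039,-0.033,0,0],[0,0,-0.4,-0.06,-0.051,0,0],[0,0,-0.54,-0.08,-0.068,0,0],[0,0,-0.68,-0.101,-0.086,0,0],[0,0,-0.82,-0.122,-0.104,0,0],[0,0,-0.96,-0.143,-0.121,0,0],[0,0,-1.08,-0.161,-0.136,0,0],[0,0,-1.157,-0.1724,-0.1459,0,0],[0,0,-1.157,-0.1724,-0.1459,0,0],[0,0,-1.157,-0.1724,-0.1459,0,0],[0,0,-1.157,-0.1724,-0.1459,0,0]]'; python3 -c "
from h import *
go((.4544,-.0328,.133),-70)
for n in ('top','scene'):
    p,d=manip.snapshot(n);cv2.imwrite(f'pics/{n}6.png',p);np.save(f'pics/{n}6.npy',d)
a=cv2.imread('pics/scene6.png')[120:270,200:360];b=cv2.imread('pics/top6.png')[130:250,180:310]
cv2.imwrite('pics/g6.png',np.hstack([cv2.resize(a,(420,394),interpolation=2),cv2.resize(b,(380,394),interpolation=2)]))
P=cloud('scene',d);m=(P[...,2]>.215)&(P[...,2]<.255)&(np.hypot(P[...,0]-.539,P[...,1]+.002)<.05);q=P[m];print(len(q),q.mean(0),cv2.minEnclosingCircle(q[:,:2].astype(np.float32)))
A=np.c_[q[:,:2]-q[:,:2].mean(0),np.ones(len(q))];print('plane',np.linalg.lstsq(A,q[:,2],rcond=None)[0].round(4))
"
```

```text
t: 19.05
tool_pos: [0.4544, -0.0336, 0.2316]
tcp_rot: [-0.0, 0.985, 0.173, -0.0]
force: [1.3, 0.7, -0.1]
finger_gap: 0.0178
t 19.05 tcp [ 0.4544 -0.0336  0.2316] gap 0.0178 F [ 1.3  0.7 -0.1] -> turn [-0.0003  0.0009 -0.002 ] shift [ 0.0004 -0.0007  0.0986]
346 [ 0.54001011 -0.00222021  0.23872338] ((0.5329230427742004, -0.0033725567627698183), 0.04338213801383972)
plane [-0.0626 -0.036   0.2387]
```

View pics/g6.png

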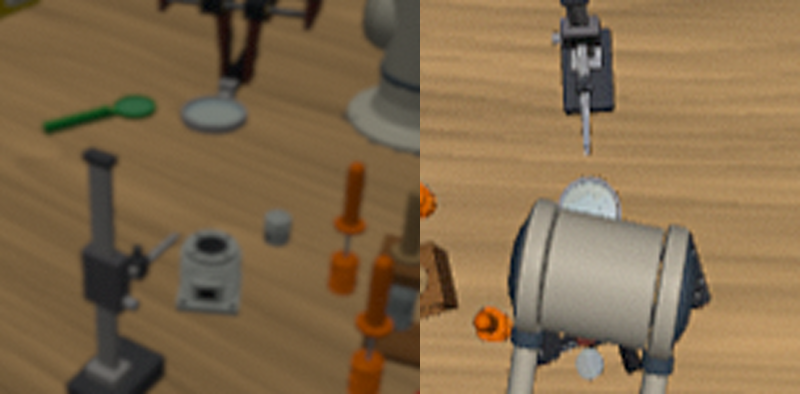

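```bash
cat > lens.py <<'E'
from h import *
def meas(k,zt):
    c0=np.array((.539,-.002))
    for n in("scene","top"):
        I=cv2.imread(f"pics/{n}{k}.png");P=cloud(n,np.load(f"pics/{n}{k}.npy"))
        r=np.hypot(P[...,0]-c0[0],P[...,1]-c0[1]);q=P[(r<.024)&(abs(P[...,2]-zt)<.012)]
        if len(q)>20: print(n,"glass pts",len(q),"plane dz/dx,dz/dy,z",np.linalg.lstsq(np.c_[q[:,:2]-c0,np.ones(len(q))],q[:,2],rcond=None)[0].round(4))
        # ring outline: silhouette of points within band, cast on the ring's mid plane, circle fit (34 mm radius)
        m=((abs(P[...,2]-zt)<.014)&(r<.05)).astype(np.uint8)
        h=cv2.convexHull(max(cv2.findContours(m,0,1)[0],key=cv2.contourArea))[:,0]
        W=np.array([plane(n,u,v,zt-.002)[:2] for u,v in h])
        e=np.linalg.lstsq(np.c_[2*W,np.ones(len(W))],(W**2).sum(1),rcond=None)[0]
        print(n,"circle",e[:2].round(4),"r",np.sqrt(e[2]+e[:2]@e[:2]).round(4),"ext",W.min(0).round(4),W.max(0).round(4))
E
python3 -c "
from lens import *
meas(6,.239)"
```

```text
scene glass pts 120 plane dz/dx,dz/dy,z [ 0.0035 -0.0137  0.2392]
scene circle [ 0.5253 -0.0064] r 0.0496 ext [ 0.4721 -0.0403] [0.5816 0.0348]
top glass pts 89 plane dz/dx,dz/dy,z [-0.0427  0.0199  0.2396]
top circle [ 0.5465 -0.0047] r 0.0292 ext [ 0.5355 -0.0368] [0.5746 0.0278]
```

```bash
python3 -c "
from h import *
go((.4534,-.0315,.128),-70)"; python3 -m crank '[[0,0,0,0,-0.002,0.02,0],[0,0,0,0,-0.002,0.045,0],[0,0,0,0,-0.002,0.07,0],[0,0,0,0,-0.002,0.09,0],[0,0,0,0,-0.002,0.1035,0],[0,0,0,0,-0.002,0.1035,0],[0,0,0,0,-0.002,0.1035,0],[0,0,0,0,-0.002,0.1035,0]]'; python3 -c "
from lens import *
go((.4534,-.0315,.128),-70)
for n in ('top','scene'):
    p,d=manip.snapshot(n);cv2.imwrite(f'pics/{n}7.png',p);np.save(f'pics/{n}7.npy',d)
meas(7,.1357)
a=cv2.imread('pics/scene7.png')[170:250,220:330];b=cv2.imread('pics/top7.png')[140:230,200:280]
cv2.imwrite('pics/g7.png',np.hstack([cv2.resize(a,(480,349),interpolation=2),cv2.resize(b,(310,349),interpolation=2)]))
P=cloud('scene',d);m=(P[...,0]>.605)&(P[...,0]<.66)&(abs(P[...,1]-.006)<.012)&(P[...,2]>.1);print('scriber',P[m].mean(0).round(4),m.sum())
"
```

```text
t 19.15 tcp [ 0.4545 -0.0335  0.2319] gap 0.018 F [ 0.3  0.4 -1.1] -> turn [-0.0001  0.0004 -0.0017] shift [-0.0003 -0.0022  0.1039]
t: 20.15
tool_pos: [0.4544, -0.0312, 0.1297]
tcp_rot: [0.0, 0.985, 0.174, 0.001]
force: [0.5, -0.8, -0.2]
finger_gap: 0.0179
t 20.15 tcp [ 0.4544 -0.0312  0.1297] gap 0.0179 F [ 0.5 -0.8 -0.2] -> turn [ 0.0008 -0.0016 -0.0003] shift [-0.001  -0.      0.0017]
scene glass pts 121 plane dz/dx,dz/dy,z [ 0.0056 -0.0058  0.1371]
scene circle [ 0.5259 -0.0068] r 0.047 ext [ 0.4736 -0.0382] [0.5774 0.0357]
top glass pts 101 plane dz/dx,dz/dy,z [-0.049   0.0298  0.1378]
top circle [ 0.5475 -0.003 ] r 0.0288 ext [ 0.5333 -0.0343] [0.5729 0.0289]
scriber [0.6373 0.0087 0.1312] 46
```

View pics/g7.png

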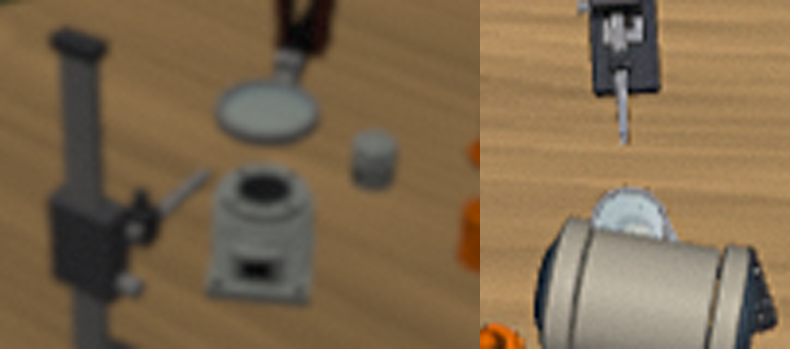

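The lens hangs level over the barrel. Its ellipse is centred at crop (268,111) and the bore mouth at (265,187), and the scriber is untouched. I'll apply a final 1–2 mm trim, let it settle, check and hand in.

```bash
python3 -m crank '[[0,0,0,-0.001,0,0.0015,0],[0,0,0,-0.001,0,0.0015,0],[0,0,0,-0.001,0,0.0015,0],[0,0,0,-0.001,0,0.0015,0],[0,0,0,-0.001,0,0.0015,0],[0,0,0,-0.001,0,0.0015,0]]'; python3 -c "
from lens import *
go((.4534,-.0315,.128),-70)
for n in ('top','scene'):
    p,d=manip.snapshot(n);cv2.imwrite(f'pics/{n}8.png',p);np.save(f'pics/{n}8.npy',d)
meas(8,.1357)
P0=cloud('scene',np.load('pics/scene0.npy'));P=cloud('scene',d)
for nm,c,r,a,b in(('scriber',(.635,.007),.03,.1,.2),('barrel',(.541,0),.05,.01,.062),('brush',(.483,.2),.03,.13,.21),('piston',(.45,0),.03,.01,.05)):
    f=lambda P:P[(np.hypot(P[...,0]-c[0],P[...,1]-c[1])<r)&(P[...,2]>a)&(P[...,2]<b)].mean(0).round(4)
    print(nm,f(P0),f(P))
go((.4534,-.0315,.128),-70)
"
```

```text
t: 21.0
tool_pos: [0.4529, -0.0314, 0.1271]
tcp_rot: [0.0, 0.985, 0.174, -0.0]
force: [0.2, -0.6, -1.2]
finger_gap: 0.0177
t 21.0 tcp [ 0.4529 -0.0314  0.1271] gap 0.0177 F [ 0.2 -0.6 -1.2] -> turn [-0.      0.0001 -0.0002] shift [ 0.0004  0.0002 -0.0009]
scene glass pts 126 plane dz/dx,dz/dy,z [-0.002  -0.0086  0.1344]
scene circle [ 0.5286 -0.0035] r 0.0469 ext [ 0.4764 -0.0359] [0.5796 0.0363]
top glass pts 103 plane dz/dx,dz/dy,z [-0.0742  0.0269  0.1348]
top circle [ 0.5445 -0.0037] r 0.0298 ext [ 0.5304 -0.0344] [0.5727 0.0287]
scriber [0.6382 0.0088 0.1311] [0.6383 0.0089 0.1312]
barrel [0.5583 0.0099 0.0409] [0.5577 0.0102 0.0409]
brush [0.4863 0.2028 0.1673] [0.4853 0.2013 0.1669]
piston [nan nan nan] [0.4211 0.001  0.0158]
t 21.1 tcp [ 0.4529 -0.0314  0.1271] gap 0.0174 F [ 0.1 -0.7 -1.3] -> turn [-0.      0.     -0.0003] shift [ 0.0004  0.0002 -0.0009]<string>:9: RuntimeWarning: Mean of empty slice.
  ret = um.true_divide(
```

```bash
python3 -m crank '[[0,0,0,0,0,-0.001,0],[0,0,0,0,0,-0.001,0],[0,0,0,0,0,-0.001,0],[0,0,0,0,0,-0.001,0]]'; python3 -c "
from h import *
P0=cloud('scene',np.load('pics/scene0.npy'));P=cloud('scene',np.load('pics/scene8.npy'))
for Q in(P0,P): print('piston',Q[200:212,302:311][Q[200:212,302:311,2]>.008].mean(0).round(4))
go((.4532,-.0315,.128),-70); print(manip.finish_job())"
```

```text
t: 21.6
tool_pos: [0.4529, -0.0314, 0.1281]
tcp_rot: [0.0, 0.985, 0.174, -0.0]
force: [-0.3, -0.4, -0.7]
finger_gap: 0.0177
piston [0.4238 0.0156 0.0424]
piston [0.4074 0.006  0.0291]
t 21.6 tcp [ 0.4529 -0.0314  0.1281] gap 0.0177 F [-0.3 -0.4 -0.7] -> turn [ 0.      0.     -0.0003] shift [0.0003 0.0002 0.0001]
the job is handed in; nothing more can be done
None
```

I cleaned the bore, hung the brush back up, and handed the job in at 21.6 s with the lens held over the barrel. No verdict was reported.

**Brushing:** I made two full strokes. The brush tip touched the bench both times (about 6 N of upward force) and came back out above the mouth each time. I then hung the brush in its own end hole and let go. Its handle top measured 197 mm and it looked as it did at the start.

**Lens:** The black-handled lens is gripped at 50 N and level to within about 1° by arm pose and the scene camera. Its glass is at about 0.131 m. I put the scriber tip at 0.130–0.131 m, though one reading of it gave 0.128 m. The lens is centred on the bore to within about 2–3 mm, and the wrist force was under 1 N with nothing touching.

**Other things:** The barrel and scriber measured within 1 mm of where they started.

**Checks that disagreed or were limited:**
- **Lens tilt:** the top camera's plane fit showed a 2–4° tilt. The arm hides about half of the lens in that view, so I relied on the scene camera and arm pose.
- **Lens circle fits:** the automatic fits were poor because of that hiding and background pixels, with radii of 29–47 mm against the real 34 mm. I took the centring from the visible edges, the grip position and the comparison with the bore in the picture.
- **Piston:** a quick depth average over it differed by about 19 mm before and after. That patch included other surfaces (46 and 29 mm mean height on a 37 mm piston). In the pictures it stands at the same pixel, about (306,206).
- **Tin, glue, scraper and look-alikes:** I did not measure these again at the end. None was approached.

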